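# Close the safety guard on the loaded valve test box

### The job

One of the two white test boxes has a brass valve mounted in its bay, ready for a pressure test; the other bay is empty. Slide the clear guard of the box with the valve along its track until it is fully closed against the frame, and leave the guard of the empty box as it is.

Things in the scene. Friction and masses are not known exactly. Their poses are not given: they have to be found in the camera images.
- guard_grip (a point): Centre of the red grip on the guard of the box that HOLDS the brass valve: a D-handle, its bar 70 mm long across the track, 14 mm thick along it, 142 to 162 mm above the table (this point at 152), with a 14 mm square foot near each end. x axis: level, along the track, the way the guard CLOSES (away from the robot, within 0.25 rad of world x); y along the bar; z up.
- guard (a joint): How far that guard is open, m: 0 closed against the frame, 0.14 fully open (towards the robot); starts at 0.07 to 0.13. No spring: slides with about 3 N of friction, stays where left, stops hard at 0. It is a clear level plate with yellow edges, 145 mm long, 140 wide, 8 thick, top 120 mm above the table, its grip in the middle.
- valve_box: White test box fixed to the table, 300 mm long (x, the track), 165 wide, 110 high, its far half an open bay with an upright brass valve, 36 mm wide, on a steel block. Aluminium rails beside the guard rise to 125 mm, the frame lip at the far end to 130 mm above the table; a carrying handle adds 34 mm at the near end. Origin: centre of the underside; x the closing way, z up.
- spare_guard_grip (a point): Centre of the same red grip on the guard of the other, alike white box, whose bay is EMPTY (only a bare steel block). Same sizes and axes; that guard also starts 70 to 130 mm open and is to stay there. The two boxes stand side by side, left and right, in either order.

How it is judged:
By the outcome, as a careful person would: the job done as asked, in the order asked, and still so for the second after the job is handed in, with the robot touching nothing.
It also fails if it takes over 29 s, if anything falls off the work surface, if the arm or the gripper's body presses on something with over 40 N, if the wrist force passes 120 N, or if a joint passes its speed limit or range.

### The arm

A 7-joint arm with a two-finger parallel gripper is mounted at the origin on the work surface. World frame = base frame: x ahead of the robot, y to its left, z up, the work surface at z = 0. Lengths are in m, angles in rad, forces in N, time in s.
With the tool pointing down it reaches from about 0.375 to 0.925 m from the base axis. Payload 3.1 kg.
Tool frame: the origin (TCP) lies between the finger pads; the fingertips stand 19 mm ahead of it and the grasp point (between the pads) is the TCP; z points along the fingers, y is the direction in which the jaws open and shut (so a half turn about z gives the same grasp; the last joint's range is limited). The gripper opens to 85 mm and grips with 20 to 120 N. Pads are 22 mm wide; open, the fingers measure 114 mm over their backs; the gripper's body (76 mm by 85 mm) begins 54 mm behind the grasp point. The pads swing forward as they close: fully open they stand 13 mm farther back than shut.
Start: joints at [1.199, 0.383, 0.044, 1.598, -0.018, 1.161, -0.05], TCP at [0.176, -0.626, 0.25] pointing down, gripper open.
Joint ranges: [-2.61, 2.61], [-0.41, 2.15], [-1.48, 1.57], [0, 2.5], [-1.57, 4.71], [0.05, 1.97], [-2.85, 2.85]. Speed limits (rad/s): [2.79, 2.79, 3.14, 3.14, 3.14, 3.14, 3.14].

### API

Orientations are given as a unit quaternion [x, y, z, w].
In Python, from bench import move_ptp, movel, move_j, move_gripper, pause, inverse_kinematics, read_camera, camera_params, MotionError, sign_off, look_for, tip_of, read_time_s, read_qpos, read_joint_vel, read_effort, read_eef_pos, read_tcp_rot, read_ft_force, read_ft_torque, read_finger_gap gives the robot as it stands. Calls block until the motion is done:
- move_ptp(position, orientation): joint-space move of the TCP to a pose.
- movel(position, orientation=None, speed=0.15): straight line of the TCP; orientation=None keeps the orientation; speed is the mean speed in m/s.
- move_j(angles): joint-space move.
- move_gripper(opening, effort=None): finger opening in m; effort is the grip in N (None keeps the last); returns when the fingers have stopped.
- pause(seconds).
- inverse_kinematics(position, orientation): joint angles nearest the present ones, or None.
- read_camera(name): name is "scene" or "top"; returns the picture (400x640x3 uint8, red, green, blue); there is no depth.
- camera_params(name): a dict with "K" (3x3 intrinsics, pixels), "dist_coeffs" ([k1, k2, p1, p2, k3] as OpenCV has them; the pictures are not rectified), "camera_from_world" (4x4, takes a point from world to camera coordinates). Camera axes: x right, y down, z forward; pixel columns grow to the right and rows downward; lengths in m; the calibration is good to about 2 mm. A picture is of the moment at which its call begins. camera_params takes no time and is no camera call.
A pose or a line that the arm cannot do raises MotionError and nothing moves.
- sign_off(): hands the job in, once; it reports no verdict.
Trained networks look in the newest picture that a camera, given by its name, has taken for a name from the list of things; names that differ only in an ending like _2 or _b are one class to them, and where a whole thing is asked for, a point or a joint stands for the part that bears it (a point fixed in the world has none). Each returns a list of dicts, best first, with "confidence" (0 to 1); they miss things now and then, are a little off and sometimes report something else, mostly with a low value. They report only what shows in the picture. A call takes as long as a camera call.
- look_for(camera, name): "at" ([column, row] in pixels, amid what is visible of it).
- tip_of(camera, name): "at" ([column, row] in pixels: a listed point, or the origin of a listed thing).
Readings, each from a call of its own:
- read_time_s(): time.
- read_qpos(): joint angles.
- read_joint_vel(): joint speeds.
- read_effort(): joint torques, N m.
- read_eef_pos(): TCP position.
- read_tcp_rot(): TCP orientation.
- read_ft_force(): force on the tool from outside, world axes, zero at the start.
- read_ft_torque(): the same for the moment, N m.
- read_finger_gap(): finger opening in m.
Only numpy, scipy, OpenCV 4.12 (cv2) and the standard library are available. Lean on these libraries where they do the work, as an engineer would, in place of code of your own. Each camera call takes 0.05 s, during which the arm holds its last target. There are 200 camera calls.

## Working session

There is one attempt and no reset: what is moved stays moved. The work goes in short steps, each a Python script; the robot and the scene stay as the last script left them, time stands still between calls to the robot, and variables do not carry over. Pictures are saved under pics/ and viewed, about 8 in all and at most 12, crops included, and the job is handed in when it is done.

```bash
mkdir -p pics
cat > h.py <<'E'
import numpy as np, cv2
from bench import *
def ray(cam,px):
    p=camera_params(cam);K=np.array(p["K"]);T=np.array(p["camera_from_world"])
    u=cv2.undistortPoints(np.array([[px]],float),K,np.array(p["dist_coeffs"])).ravel()
    R=T[:3,:3];return -R.T@T[:3,3], R.T@np.array([u[0],u[1],1])
def at_z(cam,px,z):
    o,d=ray(cam,px);return o+d*(z-o[2])/d[2]
def tri(px1,px2):
    o1,d1=ray("scene",px1);o2,d2=ray("top",px2)
    s=np.linalg.lstsq(np.c_[d1,-d2],o2-o1,rcond=None)[0]
    a=o1+s[0]*d1;b=o2+s[1]*d2;return (a+b)/2,np.linalg.norm(a-b)
E
python3 - <<'E'
from h import *
for c in("scene","top"):
    im=read_camera(c);cv2.imwrite(f"pics/{c}1.png",im[:,:,::-1])
    for n in("guard_grip","spare_guard_grip","valve_box","guard"):
        for f in(tip_of,look_for):
            try:
                for r in f(c,n)[:3]:
                    z=.152 if "grip" in n else .12 if n=="guard" else 0
                    print(c,n,f.__name__,np.round(r["at"],1),round(r["confidence"],2),at_z(c,r["at"],z).round(3))
            except Exception as e: print(c,n,f.__name__,e)
print(read_time_s(),read_tcp_rot())
E
```

```text
scene guard_grip call [260.9 231. ] 0.92 [ 0.563 -0.173  0.152]
scene guard_grip call [267.5 245.2] 0.61 [ 0.593 -0.197  0.152]
scene spare_guard_grip call [348. 137.] 0.58 [0.549 0.188 0.152]
scene spare_guard_grip call [350.3 147.5] 0.65 [0.574 0.152 0.152]
scene valve_box call [269.4 290.5] 0.86 [ 0.573 -0.172 -0.   ]
scene valve_box call [272.4 268.8] 0.68 [ 0.546 -0.121  0.   ]
scene guard call it knows: guard_grip, spare_guard_grip, valve_box
scene guard call [267.  246.1] 0.59 [ 0.574 -0.173  0.12 ]
top guard_grip call [427.4 229.4] 0.64 [ 0.564 -0.184  0.152]
top guard_grip call [420.  229.9] 0.65 [ 0.563 -0.172  0.152]
top spare_guard_grip call [197.9 248.2] 0.97 [0.541 0.198 0.152]
top spare_guard_grip call [203.7 246.7] 0.8 [0.543 0.189 0.152]
top valve_box call [404.8 228.7] 0.85 [ 0.572 -0.177  0.   ]
top valve_box call [414.4 231.9] 0.94 [ 0.565 -0.196  0.   ]
top guard call it knows: guard_grip, spare_guard_grip, valve_box
top guard call [418.8 230.3] 0.58 [ 0.564 -0.177  0.12 ]
0.8 [9.90638642e-01 1.36510364e-01 2.39716115e-05 4.22136186e-05]
```

View pics/scene1.png

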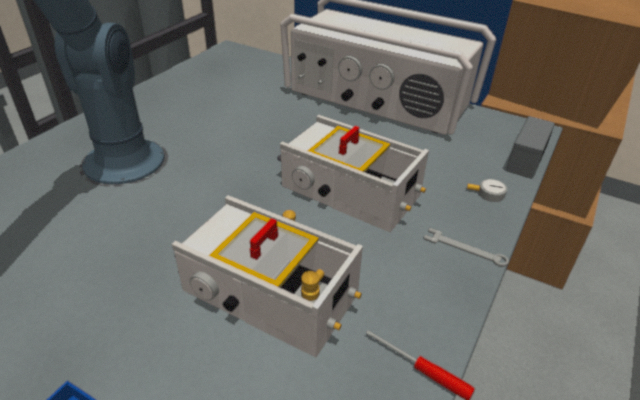

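View pics/top1.png

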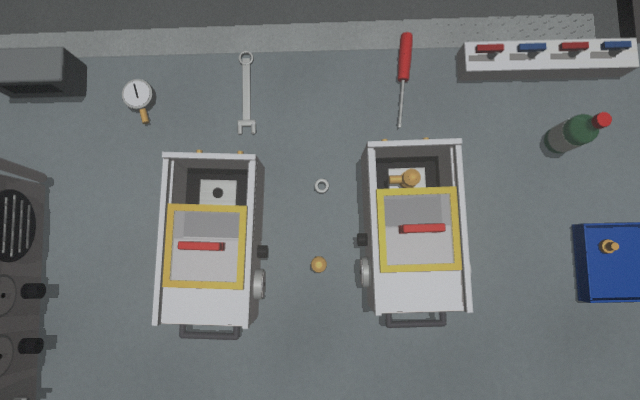

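The valve is in the right-hand box in the top view (y≈-0.18, brass at about (411,178)). The left box's bay is empty. The red bar is centred at about (424,229), with the guard's far edge at row 190 and the lip at about row 149. Next I'll work out yaw and opening, then approach to push with closed fingers from the robot side of the bar.

Run:
```python
from h import *
im=cv2.imread("pics/top1.png").astype(int)
red=((im[:,:,2]>120)&(im[:,:,1]<70)&(im[:,:,0]<70)).astype(np.uint8)
red[:150]=0
n,l,s,c=cv2.connectedComponentsWithStats(red)
for i in range(1,n):
    if s[i,4]>80:
        r=cv2.minAreaRect(np.argwhere(l==i)[:,::-1].astype(np.float32));b=cv2.boxPoints(r)
        P=np.array([at_z("top",p,.162)[:2] for p in b])
        print(c[i],s[i],P.mean(0).round(4),[round(float(np.linalg.norm(P[k]-P[k-1])),3) for k in(0,1)],P.round(3).tolist())
for p,z in [((376,315),.125),((368,145),.125),((470,310),.125),((461,140),.125),((378,191),.12),((453,187),.12),((382,272),.12),((460,268),.12),((372,150),.13),((459,147),.13)]: print(p,at_z("top",p,z).round(4))
for y in(0.03,.05):
  q=[np.cos(y/2),np.sin(y/2),0,0]
  for x in(.50,.68): print(inverse_kinematics([x,-.185,.156],q))
big=cv2.resize(cv2.imread("pics/top1.png")[125:335,345:485],None,fx=4,fy=4)[:600] if 0 else cv2.resize(cv2.imread("pics/top1.png")[130:330,350:480],None,fx=3,fy=3,interpolation=cv2.INTER_CUBIC)
cv2.imwrite("pics/crop1.png",big)
```

```text
(376, 315) [ 0.4221 -0.0972  0.125 ]
(368, 145) [ 0.7156 -0.0939  0.125 ]
(470, 310) [ 0.4272 -0.2561  0.125 ]
(461, 140) [ 0.7206 -0.2577  0.125 ]
(378, 191) [ 0.6341 -0.1091  0.12  ]
(453, 187) [ 0.6381 -0.2406  0.12  ]
(382, 272) [ 0.4935 -0.1107  0.12  ]
(460, 268) [ 0.4975 -0.2448  0.12  ]
(372, 150) [ 0.7053 -0.0999  0.13  ]
(459, 147) [ 0.707  -0.2518  0.13  ]
[ 0.53948068  0.29193051 -0.29861462  1.94945466  0.10701667  0.91522402
 -1.35338611]
[ 0.40540052  0.58793868 -0.27771079  1.51383555  0.17478473  1.06424982
 -1.45376416]
[ 0.54141091  0.29214656 -0.30082277  1.94936254  0.1078558   0.91533292
 -1.3340742 ]
[ 0.40763535  0.58832507 -0.28088411  1.51370391  0.17682195  1.0645668
 -1.43513742]
```

View pics/crop1.png

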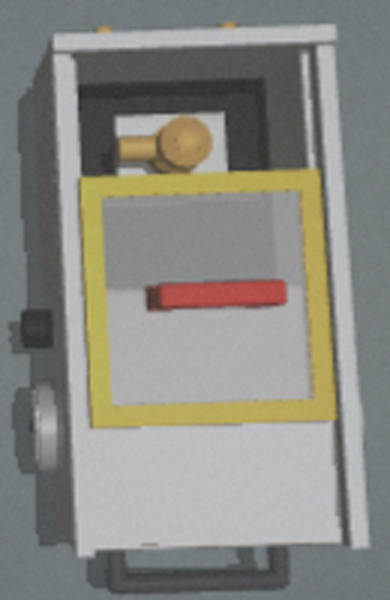

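The clear-cut geometry gives bar at about (0.566, -0.180), yaw about 0.02 and opening about 0.07. That fits the given sizes (guard about 0.141 long, lip at about x=0.705).

```bash
cat > push.py <<'E'
from h import *
Y=.02;q=[np.cos(Y/2),np.sin(Y/2),0,0];d=np.array([np.cos(Y),np.sin(Y),0])
g=np.array([.566,-.180,.157])
def P(s,z=None):
    p=g+d*s
    if z: p[2]=z
    return p
def st(t): print(t,round(read_time_s(),2),np.round(read_eef_pos(),4),np.round(read_ft_force(),1),flush=True)
E
python3 - <<'E'
from push import *
move_gripper(0.0,20)
move_ptp(P(-.055,.25),q);st("above")
movel(P(-.055),speed=.12);st("down")
movel(P(-.02),speed=.1);st("near")
movel(P(.02),speed=.1);st("push")
for c in("top","scene"):
    im=read_camera(c);cv2.imwrite(f"pics/{c}2.png",im[:,:,::-1])
a=cv2.imread("pics/top2.png")[120:340,330:500];b=cv2.imread("pics/scene2.png")[150:370,140:400]
cv2.imwrite("pics/both2.png",cv2.resize(np.hstack([a,b]),None,fx=1.8,fy=1.8))
E
```

```text
above 3.58 [ 0.5107 -0.1827  0.25  ] [ 0.1 -0.   0.7]
down 4.5 [ 0.5117 -0.1813  0.1577] [ 1.1 -0.6  0.9]
near 5.0 [ 0.5461 -0.1804  0.1573] [ 0.7 -1.   1. ]
push 5.55 [ 0.5862 -0.1794  0.157 ] [-0.  -0.   0.2]
```

View pics/both2.png

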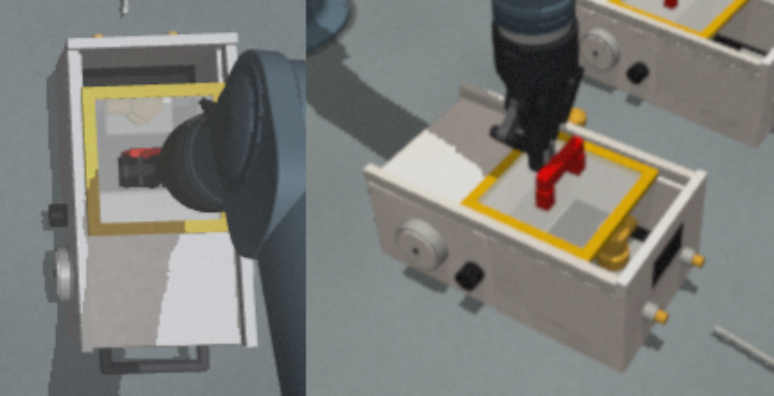

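The guard has moved: its far edge advanced, with the closed fingers squarely behind the bar. I'll carry on in small steps until the hard stop shows in the force reading.

Run:
```python
from push import *
movel(P(.038),speed=.06);st("a")
s=.038
while s<.085:
    s+=.003;movel(P(s),speed=.03)
    f=np.array(read_ft_force());e=np.array(read_eef_pos())
    print(round(s,3),((e-g)@d).round(4),f.round(1),flush=True)
    if abs(f@d)>15: break
st("stop")
for c in("top","scene"):
    im=read_camera(c);cv2.imwrite(f"pics/{c}3.png",im[:,:,::-1])
a=cv2.imread("pics/top3.png")[120:340,330:500];b=cv2.imread("pics/scene3.png")[150:370,140:400]
cv2.imwrite("pics/both3.png",cv2.resize(np.hstack([a,b]),None,fx=1.8,fy=1.8))
```

```text
a 6.1 [ 0.6052 -0.1791  0.1571] [-0.  -0.1  0.6]
0.041 0.0413 [-0.7 -0.9 -0.4]
0.044 0.044 [-1.7  0.3 -0.3]
0.047 0.0472 [-0.9 -0.3  0.4]
0.05 0.0503 [-1.  -0.9 -0.1]
0.053 0.0534 [-1.9  0.1 -0.7]
0.056 0.0564 [-1.1 -0.1 -0.5]
0.059 0.0576 [-4.3 -0.5  2.5]
0.062 0.0577 [-11.3   1.6   7.1]
0.065 0.0577 [-17.7   1.6  11.6]
stop 8.35 [ 0.6237 -0.1789  0.1569] [-17.7   1.6  11.6]
```

View pics/both3.png

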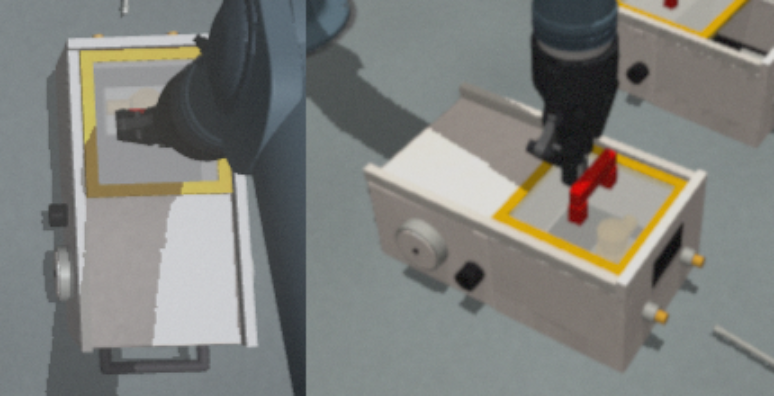

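The force rose steeply at a fixed position (hard stop), and the guard's far edge meets the lip. I'll back straight off, lift clear, check, and move away.

Run:
```python
from push import *
movel(P(.025),speed=.08);movel(P(.025,.27),speed=.15)
move_ptp([.40,-.45,.27],q);st("away")
for c in("top","scene"):
    im=read_camera(c);cv2.imwrite(f"pics/{c}4.png",im[:,:,::-1])
for n in("guard_grip","spare_guard_grip"):
    for r in tip_of("top",n)[:2]: print(n,np.round(r["at"],1),round(r["confidence"],2),at_z("top",r["at"],.152).round(3))
a=cv2.imread("pics/top4.png")[120:340,140:500]
cv2.imwrite("pics/c4.png",cv2.resize(a,None,fx=2.2,fy=2.2))
```

```text
away 11.25 [ 0.402  -0.448   0.2698] [ 0.4  0.  -0.6]
guard_grip [421.4 186.4] 0.96 [ 0.636 -0.178  0.152]
spare_guard_grip [199.6 246.7] 0.94 [0.543 0.196 0.152]
```

View pics/c4.png

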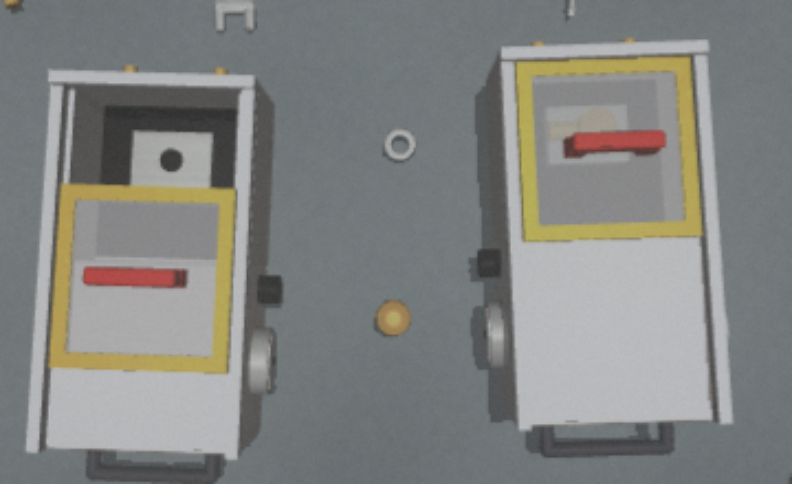

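The valve box's guard (right) is flush against the lip. The spare guard (left) is unmoved, with its grip at (199.6,246.7) against (197.9,248.2) before. The arm is clear of both boxes.

```bash
python3 -c "from bench import *; print(sign_off(), read_time_s())"
```

```text
the job is handed in; nothing more can be done
the job is handed in; nothing more can be done
```

I closed the guard on the box with the brass valve (the right-hand one in the top view) and handed the job in at about 11.3 s on the robot's clock. I pushed the red grip from the robot side with closed fingers until the guard stopped, then backed off and moved the arm clear.

- **Guard closed:** at the end the tool stopped moving while the push rose to about 18 N, which is the hard stop. The grip went from x ≈ 0.565 to 0.636 m, matching the opening of about 0.07 m I had measured. The last top picture shows the guard flush against the frame lip.
- **Other guard:** the empty box's guard stayed put; its detected position changed by about 2 mm, within detection noise.
- **Limits:** the highest tool force I read was about 21 N. No check failed or disagreed.

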